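Snap the terminal housings shut

TASK

Three small terminal housings on the robot cell's table stand with their hinged covers ajar. Press the covers of the two square-cornered housings, the wide one and the narrow one, down until each snaps shut and stays flat by itself. Leave the round-fronted housing's cover open as it is: it is still being worked on.

Things in the scene. Friction and masses are not known exactly. Their poses are not given: they have to be found in the camera images.
- wide_pad (a point): Square-cornered grey cover 120 mm wide, 94 from hinge to free edge, 6 thick, on a fixed black open housing 45 high; hinged at its far edge, 20 to 37 deg open, free edge up towards the robot. Point: on the top face, mid-width, 68 from the hinge edge; moves with the cover. Axes: x from free edge to hinge, z out of the top face, tilt = opening angle. Shut: level, point 51 mm above the table.
- narrow_pad (a point): As the wide cover (same length, heights, point, axes), but 62 mm wide. On all, about 1 N moves the stiff hinge, which stays where left; over the last 7 deg a tooth at the free edge passes a sprung roller, taking 8 to 10 N down at the point, then it snaps level. Pressing straight down with shut fingers at the point's first x, y until the top face is 51 mm high does it.
- round_pad (a point): To be left open. As the wide cover (same length, heights, point, axes), but 84 mm wide with a half-round free end. The three housings stand side by side in any order, 190 mm or more apart between centres, each turned up to 17 deg; only small things under 40 mm high lie between and in front of them.
There are look-alikes about, which are no part of the job. What is shaped like the part that bears narrow_pad but turquoise is not meant.

How it is judged (in metres and radians):
At the end, for the whole second after the job is handed in: The wide and the narrow square-cornered covers lie shut, within 4 degrees of level, held by their catches; the round-fronted cover's point is within 15 mm of where it started (angle between each of wide_pad, narrow_pad's own z axis and vertical below 0.07 rad and not (distance of round_pad from where it was at the start of the episode above 0.015 m)); the robot touches nothing.
It fails at once if the round-fronted cover is moved (its point more than 15 mm from its start) (distance of round_pad from where it was at the start of the episode above 0.015 m).
It also fails if it takes over 40 s, if anything falls off the work surface, if the arm or the gripper's body presses on something with over 40 N, if the wrist force passes 120 N, or if a joint passes its speed limit or range.

ROBOT

A 6-joint arm with a two-finger parallel gripper is mounted at the origin on the work surface. World frame = base frame: x ahead of the robot, y to its left, z up, the work surface at z = 0. Lengths are in mm, angles in rad, forces in N, time in s.
With the tool pointing down it reaches from about 400 to 825 mm from the base axis. Payload 7 kg.
Tool frame: the origin (TCP) lies at the very end of the fingers, on their centre line; the grasp point (between the pads) lies 19 mm behind it; z points along the fingers, y is the line along which they close (so a half turn about z gives the same grasp; the last joint's range is limited). The gripper opens to 88 mm and grips with 3 to 60 N. Pads are 19 mm wide; open, the fingers measure 130 mm over their backs; the gripper's body (78 mm by 193 mm) begins 47 mm behind the grasp point.
Start: joints at [-0.874, 0.359, 0.012, 0, -1.224, -0.288], TCP at [268.29, -619.367, 226.561] pointing down, gripper open.
Joint ranges: [-3.07, 3.07], [-1.43, 2.12], [-1.02, 1.25], [-3.03, 1.67], [-3.05, -0], [-3.03, 3.03]. Speed limits (rad/s): [2.39, 2.39, 3.01, 3.14, 3.14, 3.14].

INTERFACE

Orientations are given as a unit quaternion [x, y, z, w].
In Python, from plant import bot gives the robot as it stands. Calls block until the motion is done:
- bot.move_ptp(position, orientation): joint-space move of the TCP to a pose.
- bot.line_to(position, velocity=150, ori=None): straight line of the TCP; ori=None keeps the orientation; velocity is the mean speed in mm/s.
- bot.move_joints(angles): joint-space move.
- bot.move_gripper(opening, force=None): finger opening in mm; force is the grip in N (None keeps the last); returns when the fingers have stopped.
- bot.pause(seconds).
- bot.solve_ik(position, orientation): joint angles nearest the present ones, or None.
- bot.read_state(): the state.
- bot.camera(name): name is "scene" or "top" or "wrist"; returns the picture (400x640x3 uint8, red, green, blue); there is no depth.
- bot.get_calibration(name): a dict with "fx", "fy", "cx", "cy" (pixels), "view" (4x4, takes a point from world to camera coordinates); the wrist camera has in their place "T_tool_cam" (4x4, takes a point from camera to tool coordinates, whose origin is the TCP and whose axes are the flange's). Camera axes: x right, y up, looking along -z (the intrinsics and any distortion apply to the point x, -y, -z); pixel columns grow to the right and rows downward; lengths in mm; the calibration is good to about 2 mm. A picture is of the moment at which its call begins: read the wrist's pose just before it. get_calibration takes no time and is no camera call.
A pose or a line that the arm cannot do raises bot.Unreachable and nothing moves.
- bot.close_job(): hands the job in; it is judged then, once.
The state is a dict: "t": time; "joint_pos": joint angles; "qvel": joint speeds; "tau": joint torques, N m; "tcp_pos": TCP position; "eef_rot": TCP orientation; "contact_force": force on the tool from outside, world axes, zero at the start; "moment": the same for the moment, N m; "width": finger opening in mm; "finger_force": force on a finger pad.
Only numpy, scipy, OpenCV 4.12 (cv2) and the standard library are available. Lean on these libraries where they do the work, as an engineer would, in place of code of your own. Each camera call takes 0.05 s, during which the arm holds its last target. There are 200 camera calls.

## Working session

There is one attempt and no reset: what is moved stays moved. The work goes in short steps, each a Python script; the robot and the scene stay as the last script left them, time stands still between calls to the robot, and variables do not carry over. Pictures are saved under pics/ and viewed, at most 10 in all, crops included, and the job is handed in when it is done.

```bash
mkdir -p pics; python3 - <<'E'
from plant import bot
import cv2,numpy as np
for n in("scene","top"):
    im=bot.camera(n); cv2.imwrite(f"pics/{n}0.png",im[:,:,::-1]); c=bot.get_calibration(n); print(n,{k:(np.round(v,3).tolist()) if not isinstance(v,str) else v for k,v in c.items()})
s=bot.read_state();print(s["t"],s["eef_rot"])
E
```

```text
scene {'fx': 402.689, 'fy': 402.689, 'cx': 320.739, 'cy': 201.691, 'view': [[-0.684, 0.729, -0.003, 454.578], [-0.51, -0.476, 0.717, 179.798], [0.521, 0.492, 0.697, -1355.398], [0.0, 0.0, 0.0, 1.0]]}
top {'fx': 489.18, 'fy': 489.18, 'cx': 315.248, 'cy': 202.227, 'view': [[0.014, -1.0, -0.014, -102.978], [0.995, 0.012, 0.098, -535.724], [-0.098, -0.015, 0.995, -1163.17], [0.0, 0.0, 0.0, 1.0]]}
0.1 [-2.02954558e-01  9.79187864e-01  7.19193459e-04 -2.39133667e-04]
```

View pics/scene0.png

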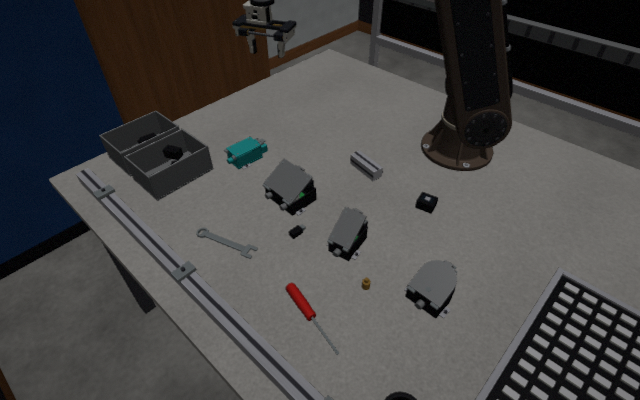

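View pics/top0.png

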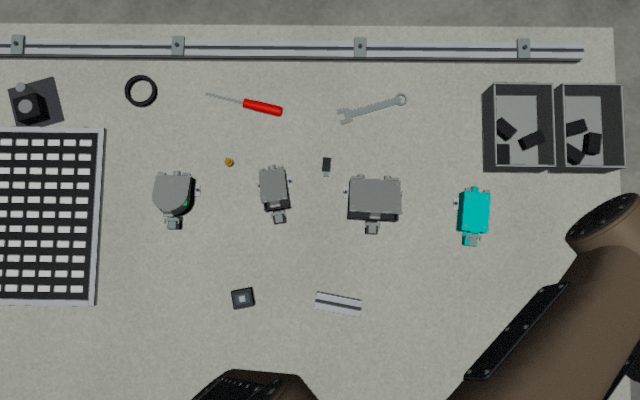

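Top view: round-fronted cover at (173,193), narrow grey at (273,190), wide grey at (375,195), turquoise look-alike at (473,212), which is not meant. I choose (273,190) and (375,195), and will check them in one close crop.

```bash
python3 - <<'E'
import cv2,numpy as np
t=cv2.imread("pics/top0.png")[155:245,250:410]; t=cv2.resize(t,None,fx=5,fy=5,interpolation=cv2.INTER_CUBIC)
cv2.imwrite("pics/c1.png",t)
s=cv2.imread("pics/scene0.png")[150:270,255:375]; cv2.imwrite("pics/c2.png",cv2.resize(s,None,fx=5,fy=5,interpolation=cv2.INTER_CUBIC))
E
```

```text
(no output)
```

View pics/c1.png

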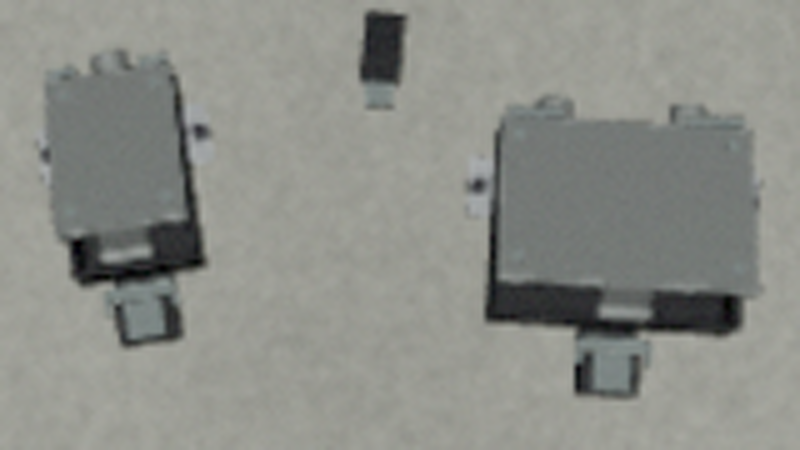

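View pics/c2.png

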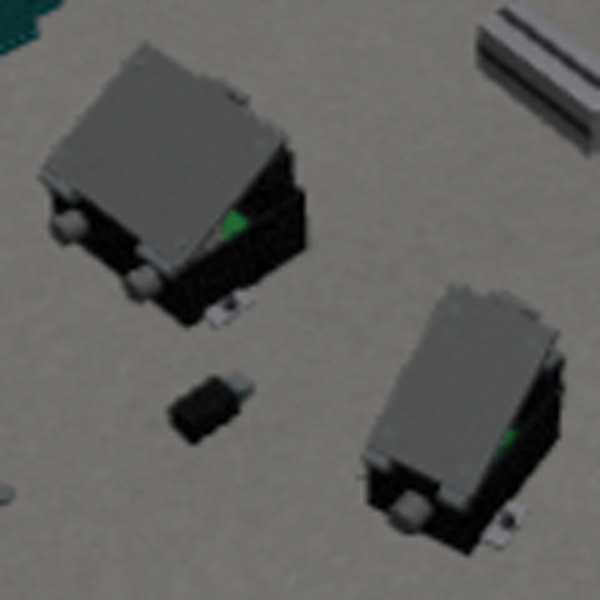

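The close crops confirm both choices: two grey square-cornered covers, narrow on the left and wide on the right in the top crop. Next I fit their pose from the corners seen in both cameras.

```bash
cat > fit.py <<'E'
from plant import bot
import numpy as np
from scipy.optimize import least_squares
cal={n:bot.get_calibration(n) for n in("top","scene")}
def proj(n,P):
    c=cal[n];V=np.array(c["view"]);q=P@V[:3,:3].T+V[:3,3]
    return np.c_[c["cx"]+c["fx"]*q[:,0]/-q[:,2], c["cy"]-c["fy"]*q[:,1]/-q[:,2]]
# corners: hinge-left(+y), hinge-right, free-right, free-left
T={"narrow":[(45,82),(175,70),(187,222),(57,236)],"wide":[(503,118),(748,128),(757,292),(496,280)]}
S={"narrow":[(465,508),(370,450),(455,288),(558,335)],"wide":[(178,268),(45,175),(147,45),(285,138)]}
W={"narrow":62,"wide":120}
def pts(p,uv):
    x,y,yaw,t=p; a=np.array([np.cos(yaw),np.sin(yaw)]);b=np.array([-a[1],a[0]])
    return np.array([np.r_[np.array([x,y])-u*np.cos(t)*a+v*b,51+u*np.sin(t)] for u,v in uv])
def fit(k):
    w=W[k]/2; uv=[(0,w),(0,-w),(94,-w),(94,w)]
    t=(np.array(T[k])+.5)/5-.5+[250,155]; s=(np.array(S[k])+.5)/5-.5+[255,150]
    f=lambda p:np.r_[(proj("top",pts(p,uv))-t).ravel(),(proj("scene",pts(p,uv))-s).ravel()]
    r=least_squares(f,[600,0,0,.45],x_scale=[100,100,.3,.3],loss="soft_l1"); return r.x,f(r.x)
if __name__=="__main__":
    for k in T:
        p,res=fit(k);print(k,p.round(3),"point",pts(p,[(68,0)]).round(1),"\n",res.round(1))
E
python3 fit.py
```

```text
narrow [6.15927e+02 1.06870e+01 1.47000e-01 4.63000e-01] point [[555.8   1.8  81.4]] 
 [-0.3 -1.4 -0.7 -2.4  0.1 -0.1 -0.6  0.7  0.4 -2.2 -1.7 -1.6 -0.1 -0.7
  0.5 -0.1]
wide [ 5.93655e+02 -2.36546e+02 -3.90000e-02  4.68000e-01] point [[ 533.  -234.2   81.7]] 
 [-1.  -1.2  0.4 -0.6  0.2  0.3 -0.2 -0.   0.4 -0.2 -0.7 -2.3 -0.  -0.7
  1.  -0.2]
```

```bash
cat > press.py <<'E'
from plant import bot
from fit import fit,pts
import sys,cv2,numpy as np
from scipy.spatial.transform import Rotation as R
k=sys.argv[1]; p,_=fit(k); x,y,z=pts(p,[(68,0)])[0]
q=(R.from_euler("z",p[2])*R.from_quat([0,1,0,0])).as_quat()
bot.move_gripper(0)
bot.move_ptp([x,y,180],q); f0=bot.read_state()["contact_force"][2]
bot.line_to([x,y,110],120)
for h in [100,90,80,70,65,62,60,58,56,55,54,53,52,51,50.5,50]:
    bot.line_to([x,y,h],60 if h>62 else 25)
    s=bot.read_state();f=s["contact_force"]; print(h,s["tcp_pos"].round(1) if hasattr(s["tcp_pos"],"round") else s["tcp_pos"],np.round(f,1))
    if abs(f[2]-f0)>40: print("stop");break
bot.pause(.2);print(np.round(bot.read_state()["contact_force"],1))
bot.line_to([x,y,180],120);print(bot.read_state()["t"])
E
python3 press.py wide
```

```text
100 [ 532.8 -234.2   99.8] [-0.3 -1.   0.6]
90 [ 532.6 -234.1   89.4] [0.2 0.1 1.2]
80 [ 532.6 -234.1   79.4] [-0.8  0.5 -0.3]
70 [ 532.6 -234.1   69.4] [ 1.3 -0.8 -0.6]
65 [ 532.8 -234.2   64.7] [0.4 0.3 0.6]
62 [ 532.9 -234.2   61.9] [ 0.1  0.6 -0.2]
60 [ 532.9 -234.2   59.9] [ 0.3 -0.3 -0.2]
58 [ 533.1 -234.3   58.4] [-2.1  0.5  4.2]
56 [ 532.7 -234.2   56.1] [-3.   0.3  3.7]
55 [ 533.1 -234.2   54.7] [-0.   0.1 -0.4]
54 [ 533.1 -234.1   53.8] [0.3 0.4 0.2]
53 [ 533.  -234.2   52.9] [0.1 0.  0.7]
52 [ 533.  -234.2   51.9] [-0.3  0.9  0.5]
51 [ 533.2 -234.2   51.1] [-0.6  0.   0.9]
50.5 [ 533.2 -234.3   51. ] [-1.7  0.5  5.7]
50 [ 533.2 -234.3   51. ] [-1.7  0.8  9.6]
[-2.7  1.9  9.9]
9.6917
```

The wide cover shows the snap signature: force peaks near z = 57, drops, and the stop comes at 51. Next is the narrow one.

```bash
python3 press.py narrow && python3 - <<'E'
from plant import bot
import cv2
q=bot.read_state()
p=q["tcp_pos"]; bot.line_to([p[0]-20,p[1],260],150)
j=list(bot.read_state()["joint_pos"]); j[0]-=0.9; bot.move_joints(j)
a=bot.camera("top")[155:245,150:410]; b=bot.camera("scene")[140:320,250:470]
cv2.imwrite("pics/e1.png",cv2.resize(a,None,fx=3,fy=3,interpolation=cv2.INTER_CUBIC)[:,:,::-1])
cv2.imwrite("pics/e2.png",cv2.resize(b,None,fx=3,fy=3,interpolation=cv2.INTER_CUBIC)[:,:,::-1])
print(bot.read_state()["t"])
E
```

```text
100 [555.5   1.7  99.8] [ 0.6 -0.2  0.7]
90 [555.4   1.7  89.5] [ 0.6  0.2 -0.5]
80 [555.4   1.6  79.4] [0.2 0.6 1.1]
70 [555.4   1.7  69.5] [0.2 0.1 0.1]
65 [555.5   1.7  64.7] [-0.5 -0.2 -0. ]
62 [555.7   1.8  61.9] [ 0.6 -0.1 -0.1]
60 [555.7   1.8  59.9] [-0.8  0.3 -0.9]
58 [555.9   1.8  58.4] [-1.1 -0.5  5.2]
56 [555.5   1.7  56.1] [-2.8 -0.3  3.4]
55 [555.9   1.8  54.8] [ 0.   0.5 -0.3]
54 [555.8   1.8  53.8] [-0.4 -0.8 -0.8]
53 [555.8   1.8  52.9] [-0.1  0.3 -0.5]
52 [555.7   1.7  51.9] [ 0.1 -0.3  0. ]
51 [555.9   1.8  51.1] [-0.1  0.5  1.9]
50.5 [555.9   1.8  51. ] [-1.8  0.2  5.5]
50 [555.9   1.8  50.9] [-2.4 -0.2 10.3]
[-2.9  0.2  9.7]
17.3
19.8
```

View pics/e1.png

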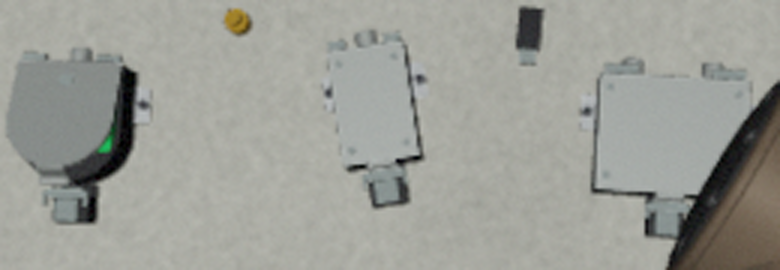

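View pics/e2.png

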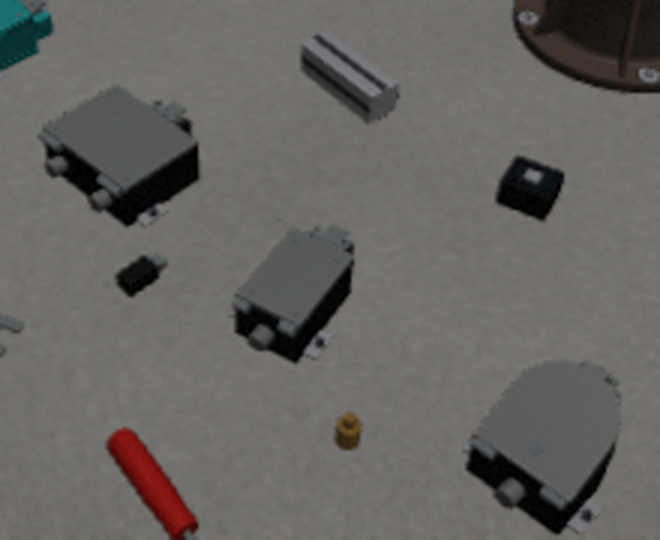

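Both square covers lie flat and latched: narrow at (375,105) and wide at (665,130) in the top crop. The round cover at (70,120) is still open, and the arm is clear.

```bash
python3 -c "
from plant import bot
print(bot.close_job())"
```

```text
the job is handed in; nothing more can be done
None
```

I pressed the wide and narrow square-cornered covers until each snapped shut; the final pictures show both lying flat and the round-fronted cover still open. I handed the job in with the clock at about 20 s; no verdict came back.

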